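# Tip a slide case out of a packed rack and stand it in the tray

## Task

Take the one slide case with the straight bar grip (its neighbours have round knobs) from the packed row in the rack: tip its top well out towards the rack's open front while its foot stays on the rack floor, and only then lift it out. Stand it upright, all the way down, in the empty bay of the low three-bay tray, and leave the other cases and the jar standing where they are.

Things in the scene. Friction and masses are not known exactly. Their poses are not given: they have to be found in the camera images.
- bar_case: the case to move: upright grey plastic box, 90 mm deep (x), 42 thick (y), 130 high (z), 0.25 to 0.5 kg. Origin: centre of its underside; x points into the rack, z up. Stands on the rack floor anywhere in the row of five. It alone has a straight black bar grip on top: 45 mm long (x = -34.5 to 10.5 mm), 12 thick in y, 34 tall (z = 130 to 164 mm), pinched by its sides
- bar (a point): a point of the bar grip, at (-12, 0, 150) mm in the case's frame: mid-length and mid-thickness, 20 mm above the case's flat top. The case balances about 12 mm behind it, so held there loosely its rear sags: grip firmly
- heel (a point): middle of the case's front lower edge, at (-45, 0, 0) mm in the case's frame: the edge it tips about
- rack: fixed white rack, origin: centre of its underside. Open front faces its own -x. Five cases stand in a row along y at 43 mm pitch (1 mm gaps), origins near x = 0, on a floor 6 mm thick. Rear rail: inner face at x = 55 mm. End plates at y = 108 to 114 mm either side, 100 mm high (162 mm for x above 25 mm)
- lip (a point): middle of the top of the rack's front lip, at (-61, 0, 34) mm in the rack's frame; lip 6 mm thick, running the row's whole length, 28 mm higher than the rack floor. It leaves 13 mm in front of the cases
- shelf_edge (a point): front lower edge of the shelf over the rear half of the row, at (16, 0, 162) mm in the rack's frame, 26 mm above the case tops: a case cannot rise straight over the lip. Fixed cardboard boxes on it: fronts at x = 22 mm, up to 232 mm above the table. Tipped about its heel by about 20 degrees towards -x, a case clears shelf and lip and can be drawn out along its own tilted axis
- tray: fixed low steel tray, 116 mm (x) x 168 mm (y), walls 20 mm high, with three bays side by side along y at 54 mm pitch (y = -54, 0, 54 mm); each bay 104 mm (x) x 48 mm (y) inside with dividers 6 mm thick; inner floor 5 mm above the table. Origin: centre of its underside
- liner: thin cork-coloured sheet (90 x 40 mm, no thickness to speak of) on the floor of the one empty bay; origin: centre of that bay, on the bay floor, axes as the tray's
- knob_case_a: a neighbouring case in the rack's row: same box (90 x 42 x 130 mm, 0.35 kg) but with a low round knob (18 mm across, 14 mm tall, at x = -12 mm) on top instead of the bar; origin: centre of its underside
- knob_case_b: a neighbouring case in the rack's row: same box (90 x 42 x 130 mm, 0.35 kg) but with a low round knob (18 mm across, 14 mm tall, at x = -12 mm) on top instead of the bar; origin: centre of its underside
- knob_case_c: a neighbouring case in the rack's row: same box (90 x 42 x 130 mm, 0.35 kg) but with a low round knob (18 mm across, 14 mm tall, at x = -12 mm) on top instead of the bar; origin: centre of its underside
- knob_case_d: a neighbouring case in the rack's row: same box (90 x 42 x 130 mm, 0.35 kg) but with a low round knob (18 mm across, 14 mm tall, at x = -12 mm) on top instead of the bar; origin: centre of its underside
- tray_case_a: a case already standing in a bay of the tray: same box (90 x 42 x 130 mm) with the low round knob; origin: centre of its underside
- tray_case_b: a case already standing in a bay of the tray: same box (90 x 42 x 130 mm) with the low round knob; origin: centre of its underside
- jar0: loose clear or whitish jar with black lid, 70 mm across, 105 mm high, standing between rack and tray on the robot's side; a bystander; origin: centre of its underside
Mind the look-alikes: they are no part of the job. What is shaped like the bar_case but pink is not meant. Of the things that look like the tray, the larger one is meant.

How it is judged (in metres and radians):
On the way, in this order (a step that is already met when the one before it is completed fails the run):
1. the bar-grip case is tipped at least 15 degrees with its top towards the rack's open front, its front lower edge still within 12 mm of the rack floor and behind the lip (angle between bar_case's own z axis and vertical above 0.26 rad and x of bar in the frame of rack below -0.04 m and z of heel in the frame of rack below 0.018 m and x of heel in the frame of rack between -0.06 and 0 m), for 0.2 s.
2. the case is lifted out: its front lower edge is above the lip, more than 50 mm above the table (height (world z) of heel above 0.05 m), for 0.1 s.
At the end, for the whole second after the job is handed in: The bar-grip case stands in the empty bay: within 10 mm of the bay's centre, its underside within 4 mm of the bay floor, upright within 3.4 degrees, its long side in line with the bay within 8 degrees (either way round), at rest (horizontal distance between bar_case and liner below 0.01 m and height (world z) of bar_case between 0.001 and 0.009 m and angle between bar_case's own z axis and vertical below 0.06 rad and angle between the x axis of bar_case and the x axis of tray, either way round below 0.15 rad and linear speed of bar_case below 0.02 m/s); the robot touches nothing.
It fails at once if another case or the jar near them is shifted more than 30 mm or tipped more than 20 degrees (distance of any of knob_case_a, knob_case_b, knob_case_c, knob_case_d, tray_case_a, tray_case_b, jar0 from where it was at the start of the episode above 0.03 m or angle between any of knob_case_a, knob_case_b, knob_case_c, knob_case_d, tray_case_a, tray_case_b, jar0's own z axis and vertical above 0.35 rad).
It also fails if it takes over 51 s, if anything falls off the work surface, if the arm or the gripper's body presses on something with over 40 N, if the wrist force passes 120 N, or if a joint passes its speed limit or range.

## Robot

A 7-joint arm with a two-finger parallel gripper is mounted at the origin on the work surface. World frame = base frame: x ahead of the robot, y to its left, z up, the work surface at z = 0. Lengths are in mm, angles in rad, forces in N, time in s.
With the tool pointing down it reaches from about 425 to 875 mm from the base axis. Payload 8.4 kg.
Tool frame: the origin (TCP) lies midway between the tips of the shut fingers; the grasp point (between the pads) lies 19 mm behind it; z points along the fingers, y is the line along which they close (so a half turn about z gives the same grasp; the last joint's range is limited). The gripper opens to 87 mm and grips with 3 to 60 N. Pads are 19 mm wide; open, the fingers measure 117 mm over their backs; the gripper's body (75 mm by 190 mm) begins 51 mm behind the grasp point.
Start: joints at [1.226, 0.333, 0.04, 1.465, -0.013, 1.343, -0.059], TCP at [158.145, -630.439, 222.546] pointing down, gripper open.
Joint ranges: [-2.58, 2.58], [-0.38, 2.09], [-1.3, 1.39], [0.25, 2.4], [-1.5, 4.64], [0.08, 2.09], [-2.65, 2.65]. Speed limits (rad/s): [2.22, 2.22, 2.79, 2.79, 3.14, 3.14, 3.14].

## Interface

Orientations are given as [roll, pitch, yaw] about the fixed x, y, z axes, in that order (R = Rz(yaw) Ry(pitch) Rx(roll)).
In Python, from plant import robot gives the robot as it stands.
- The arm moves only by the tool send_rows, never from a script. Its arguments are lists of equal length, an entry for each row: "jaw": the closure, from 0 (fully open) to 1 (shut); "xyz": the shift along the tool's x, y, z in units of 30 mm (1.0 is 30 mm), a list of three; "turn": the turn about the tool's z in rad. A call has 1 to 5 rows; each row shifts and turns the commanded pose from where the row before left it, along the tool's axes as they then stand; what a row does not reach is not made up. A row lasts 1/8 s, in which the tool goes at most 62.5 mm and 10.7 degrees, less where a joint would pass 70% of its speed; a pose out of reach is approached as far as the arm can. A call is refused whole if a number of a shift passes 1 or a number of a turn 0.188, either way. A call with a gripper value outside its range is refused whole. The fingers move at their own pace and stop on an object; the grip force is fixed at half the most. Time passes only in rows, so rows that do not move let the fingers close. It gives the time, the measured TCP pose, the force, the opening and the grip force at its end, in the units of the state.
- robot.observe(): the state, without advancing time (a new reading comes with each control period).
- robot.snapshot(name): name is "scene" or "top" or "wrist"; returns a dict with "img" (384x512x3 uint8, blue, green, red), "fx", "fy", "cx", "cy" (pixels), "distortion" ([k1, k2, p1, p2, k3] as OpenCV has them; the pictures are not rectified), "extrinsics" (4x4, takes a point from camera to world coordinates); the wrist camera has in their place "T_tool_cam" (4x4, takes a point from camera to tool coordinates, whose origin is the TCP and whose axes are the flange's). Camera axes: x right, y up, looking along -z (the intrinsics and any distortion apply to the point x, -y, -z); pixel columns grow to the right and rows downward; lengths in mm; the calibration is good to about 2 mm. A picture is of the moment at which its call begins: read the wrist's pose just before it. There is no depth.
- robot.finish_job(): hands the job in; it is judged then, once.
The state is a dict: "t": time; "joints": joint angles; "joint_velocities": joint speeds; "effort": joint torques, N m; "eef_pos": TCP position; "eef_rot": TCP orientation; "force": force on the tool from outside, world axes, zero at the start; "ft_torque": the same for the moment, N m; "opening": finger opening in mm; "finger_force": force on a finger pad.
Only numpy, scipy, OpenCV 4.12 (cv2) and the standard library are available. Lean on these libraries where they do the work, as an engineer would, in place of code of your own. Each camera call takes 0.05 s, during which the arm holds its last target. There are 200 camera calls.

## Working session

There is one attempt and no reset: what is moved stays moved. The work goes in short steps, Python scripts to look and compute and a tool call to move; the robot and the scene stay as the last step left them, time stands still between calls to the robot, and variables do not carry over. Pictures are saved under pics/ and viewed, at most 10 in all, crops included, and the job is handed in when it is done.

Besides the shell and the picture viewer there is one more tool, called after "Request:" as a command line: name --pt "numbers of a row" for each row, then --argument value for the rest. send_rows: Moves the arm, as the interface text tells. Its arguments: {"type":"object","properties":{"jaw":{"type":"array","items":{"type":"number"}},"xyz":{"type":"array","items":{"type":"array","items":{"type":"number"}}},"turn":{"type":"array","items":{"type":"number"}}},"required":["jaw","xyz","turn"]}

```bash
ls; mkdir -p pics
cat > h.py <<'E'
import numpy as np, cv2
from plant import robot
from scipy.spatial.transform import Rotation as R
def snap(n,f):
    s=robot.snapshot(n); cv2.imwrite(f,s["img"]); return s
def ray(s,uv,T=None):
    K=np.array([[s["fx"],0,s["cx"]],[0,s["fy"],s["cy"]],[0,0,1]],float)
    p=cv2.undistortPoints(np.array(uv,float).reshape(-1,1,2),K,np.array(s["distortion"],float)).reshape(-1,2)
    T=np.array(s["extrinsics"]) if T is None else T
    d=np.c_[p[:,0],-p[:,1],-np.ones(len(p))]@T[:3,:3].T
    return T[:3,3],d
def plane(s,uv,z,T=None):
    o,d=ray(s,uv,T); return o+d*((z-o[2])/d[:,2])[:,None]
def toolT(st):
    T=np.eye(4);T[:3,:3]=R.from_euler('xyz',st["eef_rot"]).as_matrix();T[:3,3]=st["eef_pos"];return T
E
python3 - <<'E'
from h import *
import pickle
print(robot.observe())
d={}
for n in("scene","top"):
    d[n]=snap(n,f"pics/{n}0.png"); print(n,d[n]["fx"],d[n]["distortion"],np.round(d[n]["extrinsics"],3))
pickle.dump(d,open("s0.pkl","wb"))
for n in d:
    cv2.imwrite(f"pics/{n}0b.png",cv2.resize(d[n]["img"],(800,600),interpolation=cv2.INTER_CUBIC))
E
```

```text
pics
{'t': 0.0, 'joints': array([ 1.22579047,  0.33387388,  0.0398691 ,  1.46628053, -0.01338269,
        1.34328399, -0.05850077]), 'joint_velocities': array([ 0.00118384, -0.00034971, -0.0016352 , -0.00050265,  0.00069174,
       -0.0013744 , -0.00113833]), 'effort': array([-1.33554462e-03, -6.56373811e+01,  1.33433506e+00, -4.03809178e+01,
       -5.97865856e-02,  4.47606272e-02,  2.09165387e-04]), 'eef_pos': array([ 158.02392818, -630.01622037,  221.6786068 ]), 'eef_rot': array([-3.14001727e+00,  1.21527040e-04,  2.45796199e-01]), 'force': array([-0.19802314,  0.06619752,  0.62569922]), 'ft_torque': array([ 0.02455939,  0.03242581, -0.00343843]), 'finger_force': 0.0, 'opening': 86.86363411781497}
scene 350.04954428380483 [-0.04509498  0.          0.          0.          0.        ] [[ 2.80000e-01  9.09000e-01 -3.08000e-01  2.93016e+02]
 [-9.60000e-01  2.65000e-01 -8.90000e-02 -6.37700e+01]
 [ 1.00000e-03  3.20000e-01  9.47000e-01  9.49364e+02]
 [ 0.00000e+00  0.00000e+00  0.00000e+00  1.00000e+00]]
top 371.94792553602133 [0.02329658 0.         0.         0.         0.        ] [[ 2.100000e-02  9.890000e-01 -1.460000e-01  4.302740e+02]
 [-1.000000e+00  2.300000e-02  1.200000e-02  3.111000e+01]
 [ 1.500000e-02  1.450000e-01  9.890000e-01  1.124637e+03]
 [ 0.000000e+00  0.000000e+00  0.000000e+00  1.000000e+00]]
```

View pics/scene0b.png

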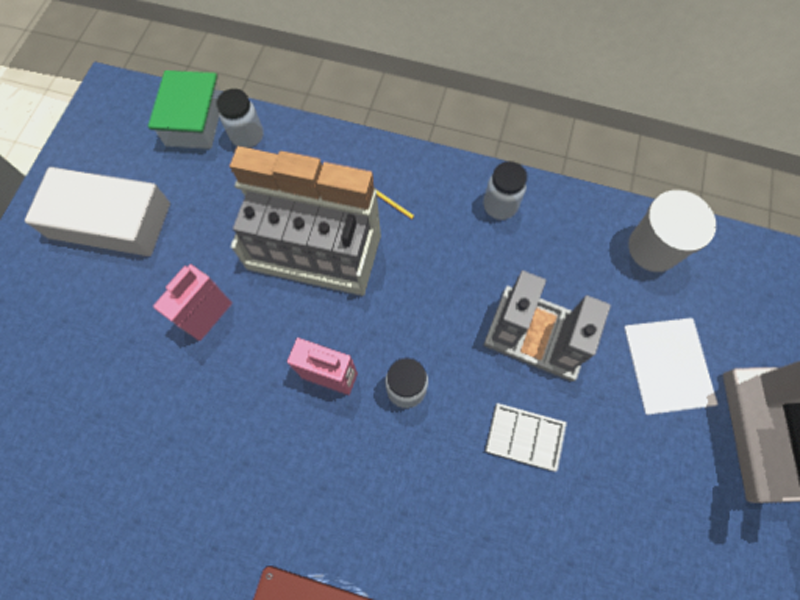

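View pics/top0b.png

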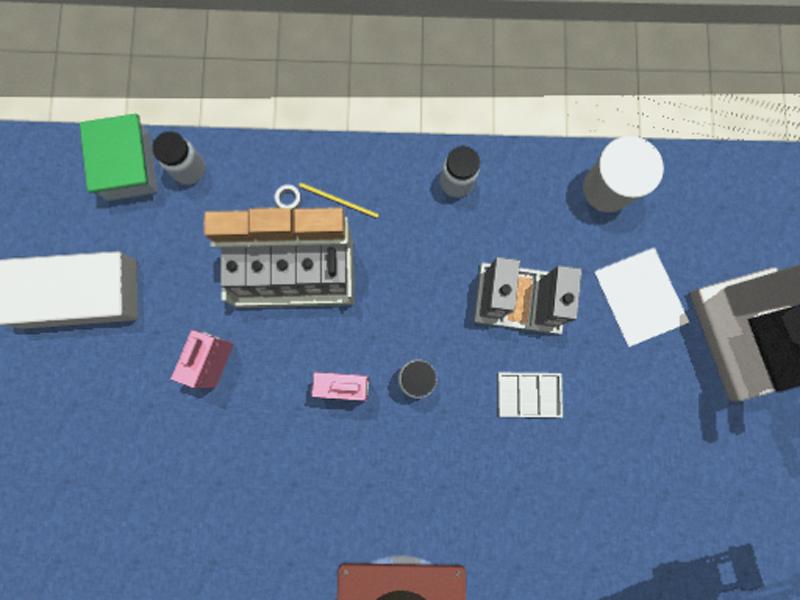

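Bar case is the right-most (rack's −y end) in the row: bar at about (331,262) in the top picture, four knobs at (232..308, 265). The tray is at (525,300) with the cork liner between the two cases, and the jar is at (418,380). Now I'll measure these.

Run:
```python
from h import *
import pickle
d=pickle.load(open("s0.pkl","rb")); k=1/1.5625
def blobs(n,box,cond,amin):
    s=d[n]; im=s["img"].astype(int); x0,y0,x1,y1=[int(v*k) for v in box]
    m=np.zeros(im.shape[:2],np.uint8); m[y0:y1,x0:x1]=cond(im[y0:y1,x0:x1])
    N,L,st,c=cv2.connectedComponentsWithStats(m)
    return [(c[i],st[i,4],L==i) for i in range(1,N) if st[i,4]>=amin]
dark=lambda t:(t.max(2)<45).astype(np.uint8)
for n,box in(("top",(215,240,350,290)),("scene",(235,200,365,255))):
    for c,a,m in blobs(n,box,dark,12):
        print(n,"row",np.round(c/k),a,np.round(plane(d[n],c,148)[0]))
for n,box in(("top",(480,250,590,340)),("scene",(490,270,610,380))):
    for c,a,m in blobs(n,box,dark,12): print(n,"tray",np.round(c/k),a,np.round(plane(d[n],c,147)[0]))
    for c,a,m in blobs(n,box,lambda t:((t[...,2]-t[...,0]>60)).astype(np.uint8),40):
        ys,xs=np.where(m); r=cv2.minAreaRect(np.c_[xs,ys].astype(np.float32)); print(n,"liner",np.round(plane(d[n],cv2.boxPoints(r),5)[:,:2]),np.round(plane(d[n],[r[0]],5)))
t=d["top"]
print("lip ends z34",np.round(plane(t,np.array([(222,304),(351,304)])*k,34)))
print("tray front corners z20",np.round(plane(t,np.array([(476,325),(563,333),(482,264)])*k,20)))
print("boxtops z232",np.round(plane(t,np.array([(205,235),(345,234),(205,212)])*k,232)))
print("jar lid",np.round(plane(t,np.array([(418,378)])*k,105)))
```

```text
scene row [348. 236.] 31 [635. 131. 148.]
top liner [[ 567. -196.]
 [ 654. -208.]
 [ 650. -245.]
 [ 563. -233.]] [[ 608. -220.    5.]]
scene liner [[ 568. -193.]
 [ 654. -206.]
 [ 650. -245.]
 [ 564. -231.]] [[ 608. -219.    5.]]
lip ends z34 [[580. 348.  34.]
 [585. 106.  34.]]
tray front corners z20 [[ 552. -133.   20.]
 [ 541. -300.   20.]
 [ 672. -145.   20.]]
boxtops z232 [[661. 324. 232.]
 [668. 105. 232.]
 [698. 327. 232.]]
jar lid [[448. -20. 105.]]
```

Request:
send_rows --jaw '[0.58,0.58,0.58,0.58,0.58]' --pt "0 0 -0.9" --pt "0 0 -0.9" --pt "0 0 -0.9" --pt "0.33 -0.5 -0.9" --pt "0.67 -1 0" --turn '[0.11,0.11,0,0,0]'

```text
t: 0.72
eef_pos: [186.3, -585.6, 332.2]
eef_rot: [3.139, -0.0, 0.023]
force: [0.7, -0.1, -0.4]
opening: 45.0
finger_force: 0.0
```

Request:
send_rows --jaw '[0.58,0.58,0.58,0.58,0.58]' --pt "0.67 -1 0" --pt "0.67 -1 0" --pt "0.67 -1 0" --pt "0.67 -1 0" --pt "0.67 -1 0" --turn '[0,0,0,0,0]'

```text
t: 1.35
eef_pos: [284.0, -430.9, 330.2]
eef_rot: [-3.141, 0.0, 0.026]
force: [-0.5, -1.0, 0.4]
opening: 36.4
finger_force: 0.0
```

Request:
send_rows --jaw '[0.58,0.58,0.58,0.58,0.58]' --pt "0.65 -1 0" --pt "0.65 -1 0" --pt "0.65 -1 0" --pt "0.65 -1 0" --pt "0.65 -1 0" --turn '[0,0,0,0,0]'

```text
t: 1.98
eef_pos: [377.5, -278.5, 330.3]
eef_rot: [-3.141, 0.0, 0.026]
force: [-0.6, -1.3, 0.6]
opening: 36.7
finger_force: 0.0
```

Request:
send_rows --jaw '[0.58,0.58,0.58,0.58,0.58]' --pt "0.65 -1 0" --pt "0.65 -1 0" --pt "0.65 -1 0" --pt "0.65 -1 0" --pt "0.65 -1 0" --turn '[0,0,0,0,0]'

```text
t: 2.6
eef_pos: [471.1, -126.2, 330.3]
eef_rot: [-3.142, 0.0, 0.026]
force: [-0.5, -0.3, 0.0]
opening: 36.6
finger_force: 0.0
```

Request:
send_rows --jaw '[0.58,0.58,0.58,0.58,0.58]' --pt "0.65 -1 0" --pt "0.65 -1 0" --pt "0.65 -1 0" --pt "0.65 -1 0" --pt "0.65 -1 0" --turn '[0,0,0,0,0]'

```text
t: 3.22
eef_pos: [564.8, 26.1, 330.2]
eef_rot: [-3.142, 0.0, 0.026]
force: [0.8, -0.6, 0.3]
opening: 36.9
finger_force: 0.0
```

Request:
send_rows --jaw '[0.58,0.58,0.58,0.58,0.58]' --pt "0.65 -1 0" --pt "0.65 -1 0" --pt "0.4 -1 0" --pt "0 0 0" --pt "0 0 0" --turn '[0,0,0,0,0]'

```text
t: 3.85
eef_pos: [612.9, 115.9, 330.2]
eef_rot: [3.141, 0.001, 0.025]
force: [-0.7, -0.1, -0.6]
opening: 36.6
finger_force: 0.0
```

Run:
```python
from h import *
import pickle
st=robot.observe(); s=snap("wrist","pics/w1.png"); pickle.dump((st,s),open("w1.pkl","wb"))
print(st["t"],st["eef_pos"],st["eef_rot"],s["fx"],s["distortion"],np.round(s["T_tool_cam"],3))
```

```text
3.85 [612.93898422 115.86602443 330.19960783] [3.14114263e+00 7.19107798e-04 2.54603150e-02] 331.83448178270123 [-0.03239997  0.          0.          0.          0.        ] [[ 1.00000e-03  9.55000e-01  2.96000e-01  8.14450e+01]
 [ 1.00000e+00 -0.00000e+00 -2.00000e-03 -1.18400e+00]
 [-1.00000e-03  2.96000e-01 -9.55000e-01 -1.62991e+02]
 [ 0.00000e+00  0.00000e+00  0.00000e+00  1.00000e+00]]
```

View pics/w1.png

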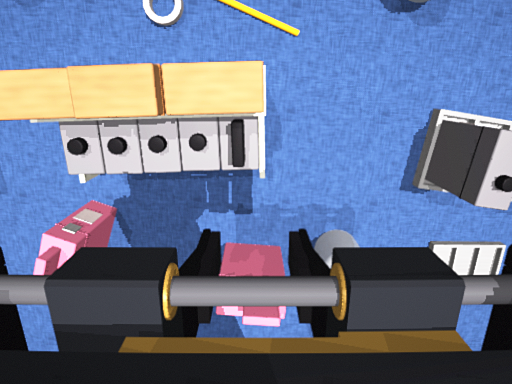

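The wrist view shows the bar from (237,120) to (238,166) and knobs at (78,146), (117,146), (157,144), (197,142). The lip's right end is near (263,175).

Run:
```python
from h import *
import pickle
st,s=pickle.load(open("w1.pkl","rb")); T=toolT(st)@np.array(s["T_tool_cam"])
m=(s["img"].max(2)<40).astype(np.uint8); m[:105]=0;m[185:]=0;m[:,:55]=0;m[:,255:]=0
N,L,q,c=cv2.connectedComponentsWithStats(m)
for i in range(1,N):
    if q[i,4]>20:
        x,y,w,h=q[i,:4]; print(q[i],np.round(c[i],1))
        print("  z150",np.round(plane(s,[c[i]],150,T)[0],1),"top z170 rear/front",np.round(plane(s,[(c[i][0],y),(c[i][0],y+h)],170,T)[:,:2],1))
```

```text
[231 120  13  44  96] [239.6 133.6]
  z150 [650.1 132.4 150. ] top z170 rear/front [[665.6 131.8]
 [622.6 131.3]]
[108 137  19  17  79] [119.8 145.3]
  z150 [635.  257.2 150. ] top z170 rear/front [[646.7 248.4]
 [629.8 250. ]]
[156 136  11  16  45] [162.  142.6]
  z150 [638.9 212.9 150. ] top z170 rear/front [[648.6 207.1]
 [632.8 207.9]]
[ 68 138  20  16 109] [ 79.5 145.3]
  z150 [634.2 299.9 150. ] top z170 rear/front [[644.9 288.4]
 [628.9 290.4]]
```

Run:
```python
from h import *
import pickle
st,s=pickle.load(open("w1.pkl","rb")); T=toolT(st)@np.array(s["T_tool_cam"])
d=pickle.load(open("s0.pkl","rb")); k=1/1.5625
a=cv2.resize(s["img"][105:190,180:270],None,fx=4,fy=4,interpolation=cv2.INTER_CUBIC)
b=cv2.resize(d["top"]["img"][150:200,190:232],None,fx=7,fy=7,interpolation=cv2.INTER_CUBIC)
a=cv2.copyMakeBorder(a,0,10,0,6,0); h=max(a.shape[0],b.shape[0])
p=lambda i:cv2.copyMakeBorder(i,0,h-i.shape[0],0,0,0)
cv2.imwrite("pics/c1.png",np.hstack([p(a),p(b)])); print(a.shape,b.shape)
```

```text
(350, 366, 3) (350, 294, 3)
```

View pics/c1.png

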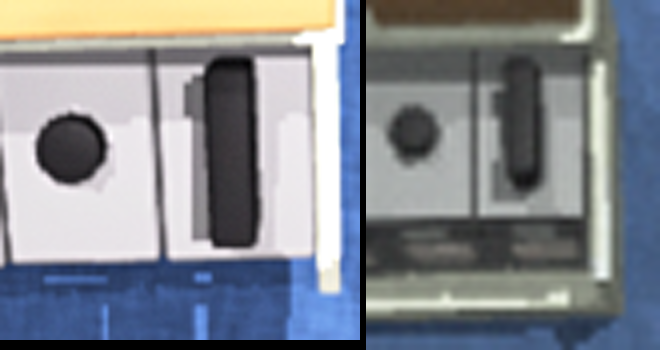

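Run:
```python
from h import *
import pickle
st,s=pickle.load(open("w1.pkl","rb")); T=toolT(st)@np.array(s["T_tool_cam"])
t=pickle.load(open("s0.pkl","rb"))["top"]
print("wrist bar front, rear z170",np.round(plane(s,[(238.3,166.5),(238.2,125.5)],170,T)[:,:2],1))
print("wrist case front edge, rightfront, seam z136",np.round(plane(s,[(238,169.5),(258.5,169.3),(220.8,169.8),(218.5,117.5)],136,T)[:,:2],1))
print("top bar rear, front z170",np.round(plane(t,[(212.4,158.1),(212.6,175)],170)[:,:2],1))
print("top case front edge mid, seam, right z136",np.round(plane(t,[(213,180.9),(205.7,180.9),(221.2,180.9)],136)[:,:2],1))
```

```text
wrist bar front, rear z170 [[620.1 132.5]
 [660.4 133.1]]
wrist case front edge, rightfront, seam z136 [[608.8 134.2]
 [609.7 111.6]
 [608.  153.2]
 [664.7 155.4]]
top bar rear, front z170 [[661.8 131.9]
 [616.7 129.7]]
top case front edge mid, seam, right z136 [[607.2 131.5]
 [606.7 151.1]
 [607.7 109.5]]
```

The bar is centred at about x 641, y 131.5. I'll grip near its front end at x≈629 to stay clear of the boxes on the shelf.

Request:
send_rows --jaw '[0.58,0.58,0.58,0.58,0.58]' --pt "0.54 -0.5 0.5" --pt "0 0 1" --pt "0 0 1" --pt "0 0 1" --pt "0 0 0.7" --turn '[0,0,0,0,0]'

```text
t: 4.53
eef_pos: [628.5, 129.9, 203.3]
eef_rot: [3.14, 0.001, 0.024]
force: [1.0, -0.3, -0.5]
opening: 36.5
finger_force: 0.0
```

Run:
```python
from h import *
st=robot.observe(); s=snap("wrist","pics/w2.png"); print(st["eef_pos"],st["force"])
```

```text
[628.47411283 129.94303648 203.25498942] [ 0.97304812 -0.31114729 -0.53981311]
```

View pics/w2.png

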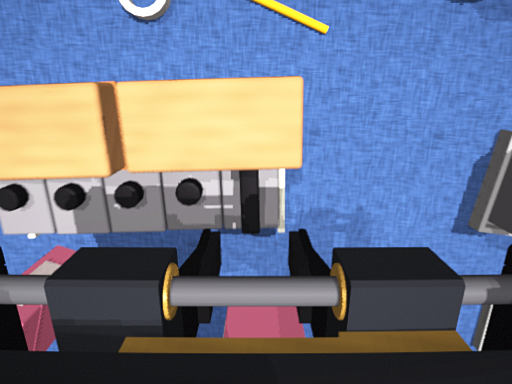

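Bar front end is at about (250,231), between fingers at 215 and 300, and the box front edge is at row ~168.

Run:
```python
from h import *
st=robot.observe(); s=snap("wrist","pics/w3.png"); T=toolT(st)@np.array(s["T_tool_cam"])
print(st["eef_pos"],plane(s,[(150,171),(290,168)],232,T)[:,:2],plane(s,[(250,231)],170,T))
```

```text
[627.48491498 129.64298692 200.61598616] [[676.16571719 174.31200959]
 [678.74837799 117.3546498 ]] [[622.67584215 132.99635439 170.        ]]
```

Request:
send_rows --jaw '[0.58,0.58,0.58,0.58]' --pt "0.05 -0.07 0.6" --pt "0 0 0.6" --pt "0 0 0.4" --pt "0 0 0.3" --turn '[0,0,0,0]'

```text
t: 5.12
eef_pos: [630.1, 134.0, 146.6]
eef_rot: [3.142, 0.001, 0.026]
force: [1.2, 0.9, -0.1]
opening: 36.3
finger_force: 0.0
```

Request:
send_rows --jaw '[0.8,1,1,1,1]' --pt "0 0 0" --pt "0 0 0" --pt "0 0 0" --pt "0 0 0" --pt "0 0 0" --turn '[0,0,0,0,0]'

```text
t: 5.75
eef_pos: [630.5, 134.0, 148.1]
eef_rot: [3.141, -0.001, 0.026]
force: [-1.1, -1.5, 2.8]
opening: 11.8
finger_force: 29.9
```

Request:
send_rows --jaw '[0.7,0.7,1,1,1]' --pt "0 0 0" --pt "0 0 0.23" --pt "0 0 0" --pt "0 0 0" --pt "0 0 0" --turn '[0,0,0,0,0]'

```text
t: 6.38
eef_pos: [630.1, 134.1, 140.5]
eef_rot: [-3.142, 0.0, 0.026]
force: [-1.1, 0.5, -2.2]
opening: 11.4
finger_force: 30.0
```

Request:
send_rows --jaw '[1,1,1,1,1]' --pt "-0.2 0 -0.02" --pt "-0.2 0 -0.02" --pt "-0.2 0 -0.01" --pt "-0.2 0 0" --pt "-0.2 0 0" --turn '[0,0,0,0,0]'

```text
t: 7.0
eef_pos: [600.7, 133.3, 142.9]
eef_rot: [-3.141, -0.002, 0.026]
force: [3.1, -0.3, -1.1]
opening: 11.7
finger_force: 30.0
```

Run:
```python
from h import *
st=robot.observe(); print(st["force"],st["ft_torque"])
a=snap("scene","pics/a.png")["img"][90:200,130:260]; b=snap("wrist","pics/b.png")["img"][80:280,100:360]
cv2.imwrite("pics/v1.png",np.hstack([cv2.resize(a,(390,330),interpolation=2),cv2.resize(b,(400,330),interpolation=2)]))
```

```text
[ 3.11843867 -0.30703156 -1.08097479] [-0.01979508 -1.14288518  0.08799694]
```

View pics/v1.png

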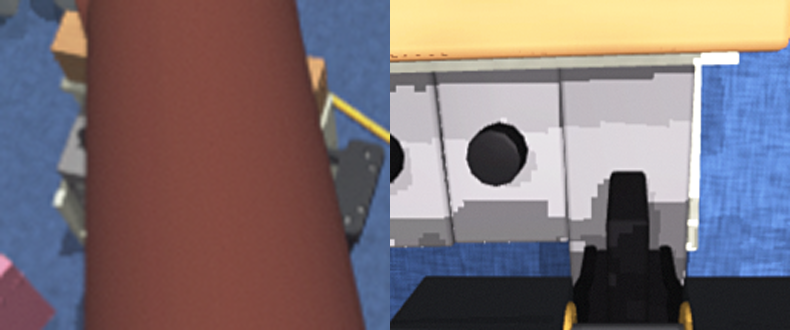

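The case is tipping, with its top leaning towards the front, and forces are small. I'll continue the arc.

Request:
send_rows --jaw '[1,1,1,1,1]' --pt "-0.2 0 0.02" --pt "-0.2 0 0.03" --pt "-0.2 0 0.03" --pt "-0.2 0 0.03" --pt "-0.2 0 0.03" --turn '[0,0,0,0,0]'

```text
t: 7.72
eef_pos: [569.7, 132.5, 137.6]
eef_rot: [3.142, 0.001, 0.026]
force: [3.9, 0.6, -0.4]
opening: 11.6
finger_force: 30.0
```

Request:
send_rows --jaw '[1,1]' --pt "0 0 0" --pt "0 0 0" --turn '[0,0]'

```text
t: 7.98
eef_pos: [569.7, 132.5, 137.5]
eef_rot: [3.141, 0.002, 0.026]
force: [2.2, -0.1, 0.1]
opening: 11.7
finger_force: 30.0
```

Run:
```python
from h import *
st=robot.observe(); print(st["force"],st["ft_torque"])
a=snap("top","pics/a.png")["img"][140:210,130:240]; b=snap("wrist","pics/b.png")["img"][80:280,100:360]
cv2.imwrite("pics/v2.png",np.hstack([cv2.resize(a,(390,250),interpolation=2),cv2.resize(b,(390,250),interpolation=2)]))
```

```text
[ 2.17015937 -0.07653742  0.14318292] [-0.04900929 -0.38987085  0.02482347]
```

View pics/v2.png

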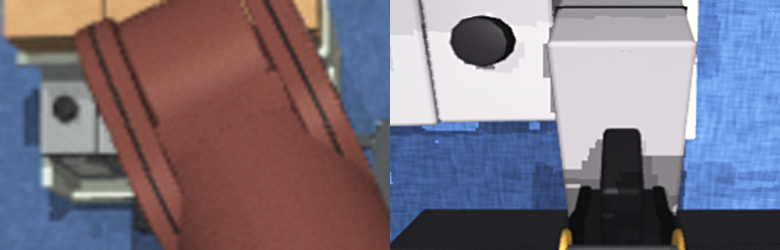

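Run:
```python
from h import *
st=robot.observe(); s=snap("wrist","pics/b2.png"); T=toolT(st)@np.array(s["T_tool_cam"])
o,d=ray(s,[(253,112)],T); d=d[0]
g=np.array(st["eef_pos"])+[0,0,19]
for th in range(0,31,3):
    a=np.radians(th); X=g[0]+68*np.cos(a)+23.5*np.sin(a); Z=g[2]+68*np.sin(a)-23.5*np.cos(a)
    k=(Z-o[2])/d[2]; print(th,round(X,1),round(Z,1),"ray x",round(o[0]+k*d[0],1))
```

```text
0 637.8 133.0 ray x 640.5
3 639.0 136.6 ray x 640.7
6 639.9 140.2 ray x 640.9
9 640.7 143.9 ray x 641.2
12 641.2 147.7 ray x 641.4
15 641.6 151.4 ray x 641.7
18 641.8 155.2 ray x 641.9
21 641.7 158.9 ray x 642.2
24 641.5 162.7 ray x 642.4
27 641.1 166.4 ray x 642.7
30 640.5 170.2 ray x 642.9
```

With the lip limiting the heel, that grip position implies about 22° of tilt. Now I'll lift along the tilted axis.

Request:
send_rows --jaw '[1,1,1,1,1]' --pt "-0.1 0 -0.25" --pt "-0.15 0 -0.38" --pt "-0.19 0 -0.46" --pt "-0.19 0 -0.46" --pt "-0.19 0 -0.46" --turn '[0,0,0,0,0]'

```text
t: 8.75
eef_pos: [545.1, 131.9, 199.4]
eef_rot: [3.141, -0.0, 0.026]
force: [0.0, 0.0, -2.7]
opening: 11.8
finger_force: 30.0
```

Request:
send_rows --jaw '[1,1,1,1,1]' --pt "-0.22 0 -0.5" --pt "-0.3 0 -0.5" --pt "-0.4 0 -0.5" --pt "-0.5 0 -0.5" --pt "-0.5 0 -0.4" --turn '[0,0,0,0,0]'

```text
t: 9.38
eef_pos: [487.1, 130.7, 271.4]
eef_rot: [-3.142, -0.0, 0.026]
force: [0.4, -0.6, -2.6]
opening: 12.0
finger_force: 30.0
```

Run:
```python
from h import *
st=robot.observe(); print(st["force"],st["ft_torque"])
a=snap("scene","pics/a3.png")["img"]; b=snap("wrist","pics/b3.png")["img"]
cv2.imwrite("pics/v3.png",np.hstack([cv2.resize(a,(400,300),interpolation=3),cv2.resize(b,(400,300),interpolation=3)]))
```

```text
[ 0.38344149 -0.55467567 -2.5911265 ] [0.04206005 0.13893428 0.01962145]
```

View pics/v3.png

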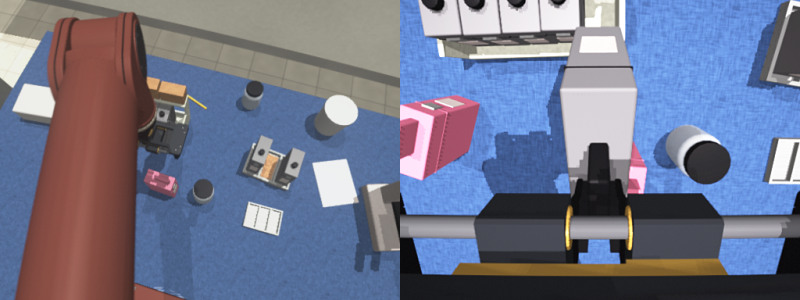

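Case held tilted and clear of the rack; the wrist shows its rear face and the jar to the right at ~(700,155). Next I'll work out the tray yaw and the target.

Run:
```python
from h import *
import pickle
d=pickle.load(open("s0.pkl","rb"));k=1/1.5625
for n,u in(("top",[(505,290),(568,299)]),("scene",[(523,304),(589,330)])):
    p=plane(d[n],np.array(u)*k,147)[:,:2]; v=p[0]-p[1]; print(n,np.round(p),np.hypot(*v),"yaw",np.degrees(np.arctan2(-v[0],v[1])))
s=d["top"]; 
# case top faces: fit light grey, minAreaRect
for n,boxes in(("top",[(486,255,525,325),(545,262,585,330)]),("scene",[(500,268,548,330),(568,295,612,350)])):
  for b in boxes:
    x0,y0,x1,y1=[int(v*k) for v in b]; im=d[n]["img"].astype(int)[y0:y1,x0:x1]
    m=((im.max(2)-im.min(2)<14)&(im.max(2)>85)&(im.max(2)<150)).astype(np.uint8)
    c=max(cv2.findContours(m,0,1)[0],key=cv2.contourArea); r=cv2.minAreaRect(c); q=cv2.boxPoints(r)+[x0,y0]
    print(n,np.round(plane(d[n],q,135)[:,:2]).tolist())
s=d["top"]
print("tray rim",np.round(plane(s,np.array([(476,325),(563,333)])*k,20)[:,:2]))
st=robot.observe(); w=robot.snapshot("wrist")
```

```text
top [[ 599. -164.]
 [ 586. -271.]] 108.24069225495144 yaw -6.9355624654860275
scene [[ 601. -164.]
 [ 588. -271.]] 107.19678690369072 yaw -6.787415413756361
top [[564.0, -133.0], [565.0, -163.0], [543.0, -163.0], [543.0, -133.0]]
top [[546.0, -235.0], [553.0, -236.0], [549.0, -263.0], [542.0, -261.0]]
scene [[613.0, -152.0], [620.0, -174.0], [597.0, -179.0], [591.0, -157.0]]
scene [[586.0, -258.0], [608.0, -271.0], [598.0, -287.0], [576.0, -273.0]]
tray rim [[ 552. -133.]
 [ 541. -300.]]
```

Request:
send_rows --jaw '[1,1,1,1,1]' --pt "0 0 -0.4" --pt "0 0 -0.4" --pt "0 0 -0.3" --pt "0.2 0.4 0" --pt "0.2 0.8 0" --turn '[0.05,0.05,0.05,0,0]'

```text
t: 10.15
eef_pos: [495.8, 92.6, 302.5]
eef_rot: [-3.141, 0.001, -0.122]
force: [1.2, -1.1, -3.1]
opening: 11.5
finger_force: 30.0
```

Request:
send_rows --jaw '[1,1,1,1,1]' --pt "0.2 0.85 0" --pt "0.2 0.85 0" --pt "0.2 0.85 0" --pt "0.2 0.85 0" --pt "0.2 0.85 0" --turn '[0,0,0,0,0]'

```text
t: 10.78
eef_pos: [509.4, -39.2, 302.2]
eef_rot: [3.141, 0.001, -0.124]
force: [-0.2, 0.3, -2.7]
opening: 11.7
finger_force: 30.0
```

Request:
send_rows --jaw '[1,1,1,1,1]' --pt "0.2 0.85 0" --pt "0.2 0.85 0" --pt "0.2 0.85 0" --pt "0.2 0.85 0" --pt "0.2 0.85 0" --turn '[0,0,0,0,0]'

```text
t: 11.4
eef_pos: [523.1, -169.4, 302.1]
eef_rot: [3.141, 0.002, -0.124]
force: [0.6, -0.2, -2.6]
opening: 11.6
finger_force: 30.0
```

Request:
send_rows --jaw '[1,1,1,1]' --pt "0.2 0.8 0" --pt "0.2 0.4 0" --pt "0 0 0" --pt "0 0 0" --turn '[0,0,0,0]'

```text
t: 11.9
eef_pos: [531.2, -203.3, 303.2]
eef_rot: [-3.141, 0.0, -0.123]
force: [-0.2, -0.2, -2.2]
opening: 11.9
finger_force: 30.0
```

Run:
```python
from h import *
import pickle
st=robot.observe(); s=snap("wrist","pics/w4.png"); pickle.dump((st,s),open("w4.pkl","wb")); print(st["eef_pos"],st["eef_rot"],st["force"],st["ft_torque"])
```

```text
[ 531.20322846 -203.28103555  303.24407252] [-3.14096389e+00  7.24767338e-05 -1.22652479e-01] [-0.249292   -0.16504141 -2.19172269] [0.11107343 0.18212025 0.0176237 ]
```

View pics/w4.png

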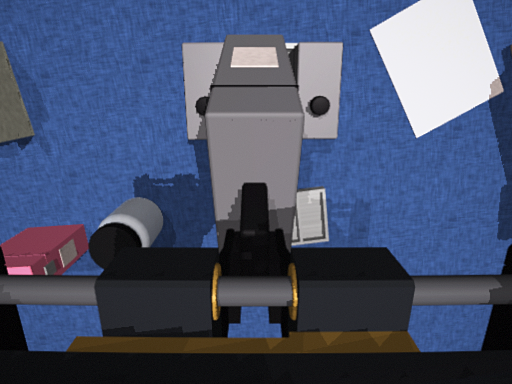

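Wrist view: tray cases' outer edges run (184,42)-(187,138) and (342,42)-(338,138). The held case's rear top edge is at row ~112 and its rear bottom edge at (223..287, 37).

Run:
```python
from h import *
import pickle
st,s=pickle.load(open("w4.pkl","rb")); T=toolT(st)@np.array(s["T_tool_cam"])
p=plane(s,[(184,42),(187,138),(342,42),(338,138)],135,T)[:,:2]; print(np.round(p,1))
v=p[1]-p[3]; yaw=np.arctan2(-v[0],v[1]); c=p.mean(0); print("mean",c,"yaw",yaw, np.arctan2(*(p[0]-p[1])[::-1]),np.arctan2(*(p[2]-p[3])[::-1]))
# tilt by rear bottom edge (255,37) & rear top (255,112): in tool frame y=0 plane
Tc=np.array(s["T_tool_cam"]); o,d=ray(s,[(255,37),(255,112)],Tc)
# tool coords: x fwd, z down; grasp at z=-19. residual of angle
for th in range(0,31,3):
    a=np.radians(th); out=[]
    for (X,Z),dd in zip([(68,-153.5),(68,-23.5)],d):
        x=X*np.cos(a)-Z*np.sin(a); z=-19-(X*np.sin(a)+Z*np.cos(a))
        k=(z-o[2])/dd[2]; out.append(round(o[0]+k*dd[0]-x,1))
    print(th,out)
```

```text
[[ 661.7 -153.3]
 [ 574.  -140.3]
 [ 644.1 -298.1]
 [ 555.7 -289.8]]
mean [ 608.89379085 -220.38884109] yaw -0.12178659383292231 -0.14658022829255923 -0.09393534019450418
0 [np.float64(54.9), np.float64(2.6)]
3 [np.float64(46.4), np.float64(1.6)]
6 [np.float64(38.1), np.float64(0.9)]
9 [np.float64(29.9), np.float64(0.4)]
12 [np.float64(22.0), np.float64(0.1)]
15 [np.float64(14.3), np.float64(-0.0)]
18 [np.float64(6.8), np.float64(0.0)]
21 [np.float64(-0.5), np.float64(0.3)]
24 [np.float64(-7.4), np.float64(0.8)]
27 [np.float64(-14.1), np.float64(1.4)]
30 [np.float64(-20.4), np.float64(2.3)]
```

Tilt in hand is 20.8° and tray centre is (608.5, −220) at yaw −0.122. I'll correct y and lower.

Request:
send_rows --jaw '[1,1,1,1,1]' --pt "0.06 0.24 0" --pt "0 0 0.5" --pt "0 0 0.9" --pt "0 0 0.9" --pt "0 0 0.7" --turn '[0,0,0,0,0]'

```text
t: 12.58
eef_pos: [531.1, -211.5, 210.9]
eef_rot: [-3.141, 0.002, -0.124]
force: [-1.0, -0.5, -3.6]
opening: 11.9
finger_force: 30.0
```

Request:
send_rows --jaw '[1,1,1,1,1]' --pt "0 0 0.7" --pt "0 0 0.5" --pt "0 0 0.3" --pt "0 0 0.2" --pt "0 0 0" --turn '[0,0,0,0,0]'

```text
t: 13.2
eef_pos: [531.9, -211.8, 162.2]
eef_rot: [-3.142, 0.0, -0.124]
force: [-1.3, -0.1, -1.9]
opening: 11.7
finger_force: 30.0
```

Run:
```python
from h import *
st=robot.observe(); print(st["eef_pos"],st["force"])
s=snap("top","pics/t5.png")["img"][140:260,280:400]; b=snap("wrist","pics/b5.png")["img"][0:300]
cv2.imwrite("pics/v5.png",np.hstack([cv2.resize(s,(300,300),interpolation=3),cv2.resize(b,(500,300),interpolation=3)]))
```

```text
[ 531.87827056 -211.84414454  162.21892117] [-1.27304964 -0.10140792 -1.88652843]
```

View pics/v5.png

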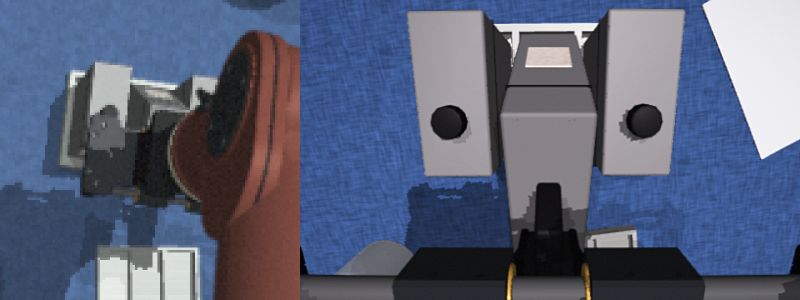

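Case hangs centred between the two tray cases to about 1 mm. Lowering to touch.

Request:
send_rows --jaw '[1,1,1,1,1]' --pt "0 -0.04 0" --pt "0 0 0.25" --pt "0 0 0.25" --pt "0 0 0.15" --pt "0 0 0" --turn '[0,0,0,0,0]'

```text
t: 13.92
eef_pos: [531.7, -210.5, 142.1]
eef_rot: [-3.141, 0.001, -0.124]
force: [0.5, 0.9, -2.3]
opening: 12.1
finger_force: 30.0
```

Request:
send_rows --jaw '[1,1,1,1,1]' --pt "0 0 0.06" --pt "0 0 0.06" --pt "0 0 0.05" --pt "0 0 0" --pt "0 0 0" --turn '[0,0,0,0,0]'

```text
t: 14.55
eef_pos: [532.1, -210.7, 137.7]
eef_rot: [-3.142, -0.0, -0.124]
force: [-0.3, -0.4, -3.6]
opening: 12.0
finger_force: 30.0
```

Request:
send_rows --jaw '[1,1,1,1]' --pt "0 0 0.06" --pt "0 0 0" --pt "0 0 0.06" --pt "0 0 0" --turn '[0,0,0,0]'

```text
t: 15.05
eef_pos: [532.7, -210.9, 136.0]
eef_rot: [3.141, -0.002, -0.124]
force: [-5.3, 1.3, 13.6]
opening: 11.6
finger_force: 30.0
```

Heel contact is made at 13.6 N. Now I'll arc the top back towards +x.

Request:
send_rows --jaw '[1,1,1,1,1]' --pt "0.2 0 -0.05" --pt "0.2 0 -0.03" --pt "0.2 0 -0.03" --pt "0.2 0 -0.02" --pt "0.2 0 -0.02" --turn '[0,0,0,0,0]'

```text
t: 15.68
eef_pos: [562.5, -214.5, 139.7]
eef_rot: [3.141, -0.001, -0.124]
force: [-1.4, 0.4, 5.2]
opening: 11.9
finger_force: 30.0
```

Run:
```python
from h import *
st=robot.observe(); s=snap("wrist","pics/w6.png"); print(st["eef_pos"],st["force"],st["ft_torque"])
im=s["img"]; g=cv2.cvtColor(im,6)
print(g[0:215:4,255].tolist())
```

```text
[ 562.4550979  -214.51464094  139.68391931] [-1.40734449  0.39064078  5.17855072] [ 0.21739706  0.73467311 -0.00848626]
[70, 77, 80, 82, 87, 86, 79, 82, 88, 95, 91, 90, 89, 77, 80, 237, 232, 68, 183, 80, 171, 167, 235, 82, 73, 84, 82, 81, 126, 148, 147, 148, 148, 146, 148, 149, 148, 147, 148, 149, 149, 147, 149, 147, 147, 150, 10, 15, 13, 17, 13, 13, 15, 16]
```

It is rotating back: the rear bottom edge moved from row 37 to about 67. Continuing.

Request:
send_rows --jaw '[1,1,1,1,1]' --pt "0.2 0 0" --pt "0.2 0 0" --pt "0.2 0 0.02" --pt "0.2 0 0.03" --pt "0.06 0 0.02" --turn '[0,0,0,0,0]'

```text
t: 16.35
eef_pos: [588.9, -217.8, 138.2]
eef_rot: [3.141, -0.003, -0.124]
force: [-8.2, 1.5, 16.7]
opening: 11.9
finger_force: 30.0
```

Run:
```python
from h import *
st=robot.observe(); s=snap("wrist","pics/w7.png"); print(st["eef_pos"],st["force"],st["ft_torque"])
cv2.imwrite("pics/v7.png",cv2.resize(s["img"][0:250,130:400],(648,600),interpolation=3))
```

```text
[ 588.8661873  -217.77607426  138.17446568] [-8.16667461  1.4927936  16.7110057 ] [0.43500382 2.17060629 0.03798794]
```

View pics/v7.png

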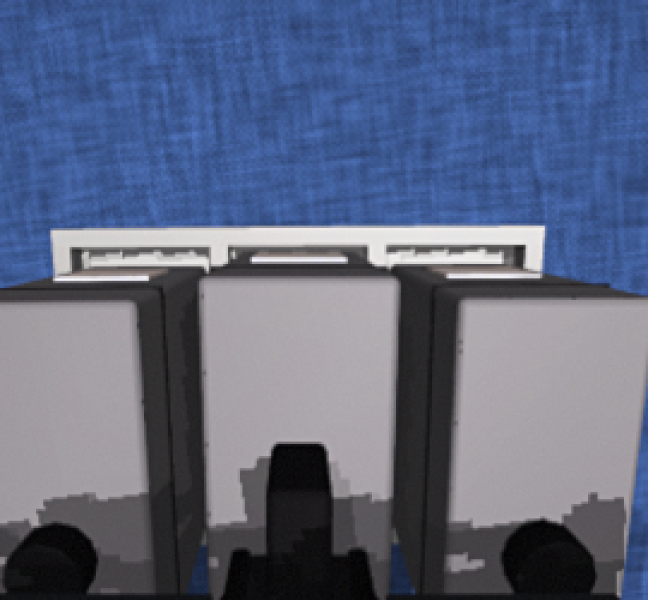

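The case stands nearly upright in the middle bay, its top level with its neighbours. Releasing a little, letting it settle, then withdrawing upwards.

Request:
send_rows --jaw '[0.85,0.75,0.7,0.7,0.7]' --pt "0 0 0" --pt "0 0 0" --pt "0 0 0" --pt "0 0 0" --pt "0 0 -0.2" --turn '[0,0,0,0,0]'

```text
t: 17.02
eef_pos: [587.0, -217.5, 142.2]
eef_rot: [-3.141, 0.001, -0.124]
force: [-0.2, -0.4, 1.1]
opening: 26.0
finger_force: 0.0
```

Request:
send_rows --jaw '[0.7,0.7,0.7,0.7,0.7]' --pt "0 0 -0.4" --pt "0 0 -0.8" --pt "0 0 -1" --pt "0 0 -1" --pt "0 0 -1" --turn '[0,0,0,0,0]'

```text
t: 17.65
eef_pos: [587.5, -217.5, 270.6]
eef_rot: [3.141, -0.001, -0.124]
force: [0.7, -0.6, 0.2]
opening: 26.0
finger_force: 0.0
```

Request:
send_rows --jaw '[0.7,0.7,0.7,0.7,0.7]' --pt "-0.7 0 -0.8" --pt "-0.7 0 0" --pt "0 0 0" --pt "0 0 0" --pt "0 0 0" --turn '[0,0,0,0,0]'

```text
t: 18.27
eef_pos: [546.2, -212.2, 292.2]
eef_rot: [-3.141, 0.0, -0.124]
force: [-0.4, -0.6, -0.7]
opening: 26.2
finger_force: 0.0
```

Run:
```python
from h import *
st=robot.observe(); s=snap("wrist","pics/w8.png"); T=toolT(st)@np.array(s["T_tool_cam"]); print(st["eef_pos"],st["force"])
np.save("T8.npy",T); import pickle; pickle.dump(s,open("w8.pkl","wb"))
cv2.imwrite("pics/w8b.png",cv2.resize(s["img"],(800,600),interpolation=3))
```

```text
[ 546.15457432 -212.21937238  292.16263848] [-0.4337377  -0.60880438 -0.72352628]
```

I've used up the picture views (one over the ten, in fact), so I'll check the result numerically.

Run:
```python
from h import *
import pickle
s=pickle.load(open("w8.pkl","rb")); T=np.load("T8.npy"); g=cv2.cvtColor(s["img"],6).astype(int)
m=((g>95)&(s["img"].max(2).astype(int)-s["img"].min(2)<20)&(g<200)).astype(np.uint8); m[235:]=0
m=cv2.morphologyEx(m,cv2.MORPH_OPEN,np.ones((3,3),np.uint8))
for c in cv2.findContours(m,0,1)[0]:
    if cv2.contourArea(c)>1200:
        r=cv2.minAreaRect(c); q=plane(s,cv2.boxPoints(r),135,T)[:,:2]
        print(np.round(q).tolist(),"c",np.round(q.mean(0),1),"sides",np.round([np.hypot(*(q[1]-q[0])),np.hypot(*(q[2]-q[1]))],1),"dir",np.round(np.arctan2(*(q[1]-q[0])[::-1]),3))
```

```text
[[484.0, -188.0], [521.0, -193.0], [510.0, -277.0], [473.0, -275.0]] c [ 497.1 -232.9] sides [36.7 84.7] dir -0.137
[[562.0, -248.0], [650.0, -258.0], [644.0, -298.0], [555.0, -292.0]] c [ 602.7 -273.9] sides [88.6 40.8] dir -0.113
[[662.0, -151.0], [658.0, -192.0], [569.0, -181.0], [573.0, -137.0]] c [ 615.4 -165.4] sides [40.7 89.8] dir -1.664
[[572.0, -193.0], [660.0, -205.0], [654.0, -248.0], [567.0, -239.0]] c [ 613.3 -221.5] sides [88.2 43.2] dir -0.142
```

Request:
send_rows --jaw '[0.7,0.7,0.7,0.7,0.7]' --pt "0 1 0" --pt "0 1 0" --pt "0 1 0" --pt "0 0 0" --pt "0 0 0" --turn '[0,0,0,0,0]'

```text
t: 18.95
eef_pos: [535.0, -300.9, 292.1]
eef_rot: [-3.141, 0.0, -0.123]
force: [-0.3, -0.2, 0.0]
opening: 25.8
finger_force: 0.0
```

Run:
```python
from h import *
import pickle
st=robot.observe(); s9=snap("wrist","pics/w9.png"); T9=toolT(st)@np.array(s9["T_tool_cam"])
s8=pickle.load(open("w8.pkl","rb")); T8=np.load("T8.npy")
def faces(s,T):
    im=s["img"]; g=cv2.cvtColor(im,6).astype(int)
    m=((g>95)&(im.max(2).astype(int)-im.min(2)<20)&(g<200)).astype(np.uint8); m[235:]=0
    m=cv2.morphologyEx(m,cv2.MORPH_OPEN,np.ones((3,3),np.uint8)); out=[]
    for c in cv2.findContours(m,0,1)[0]:
        if cv2.contourArea(c)>1200:
            b=cv2.approxPolyDP(cv2.convexHull(c),0.02*cv2.arcLength(c,True),True).reshape(-1,2).astype(float)
            b=cv2.boxPoints(cv2.minAreaRect(c)) if len(b)!=4 else b
            q=plane(s,b,135,T)[:,:2]
            if q[:,0].mean()<540: continue
            dx=q@[.9926,-.1217]; dy=q@[.1217,.9926]   # tray axes
            o=np.lexsort((dy>dy.mean(),dx>dx.mean())); out.append((dy.mean(),b[o]))
    return [b for _,b in sorted(out,key=lambda t:t[0])]
f8,f9=faces(s8,T8),faces(s9,T9); print(len(f8),len(f9))
for a,b in zip(f8,f9):
    o1,d1=ray(s8,a,T8); o2,d2=ray(s9,b,T9)
    P=[]
    for u,v in zip(d1,d2):
        k=np.linalg.lstsq(np.c_[u,-v],o2-o1,rcond=None)[0]; P.append((o1+k[0]*u+o2+k[1]*v)/2)
    print("front-,front+,rear-,rear+ :",np.round(P,1).tolist())
```

```text
3 4
front-,front+,rear-,rear+ : [[662.7, -197.1, 581.7], [663.3, -214.1, 581.7], [611.5, -159.8, 712.5], [613.3, -203.3, 606.2]]
front-,front+,rear-,rear+ : [[472.2, -254.6, -346.8], [480.9, -153.6, -367.1], [690.8, -278.6, -328.5], [701.5, -181.0, -347.1]]
front-,front+,rear-,rear+ : [[490.8, -122.3, -341.9], [501.5, -23.9, -337.7], [710.4, -141.4, -367.2], [713.2, -52.1, -326.7]]
```

Run:
```python
from h import *
import pickle
st=robot.observe(); s9=snap("wrist","pics/w9.png"); T9=toolT(st)@np.array(s9["T_tool_cam"])
s8=pickle.load(open("w8.pkl","rb")); T8=np.load("T8.npy")
def faces(s,T):
    im=s["img"]; g=cv2.cvtColor(im,6).astype(int)
    m=((g>95)&(im.max(2).astype(int)-im.min(2)<20)&(g<200)).astype(np.uint8); m[235:]=0
    m=cv2.morphologyEx(m,cv2.MORPH_OPEN,np.ones((3,3),np.uint8)); out=[]
    for c in cv2.findContours(m,0,1)[0]:
        if cv2.contourArea(c)>1200:
            b=cv2.boxPoints(cv2.minAreaRect(c)); q=plane(s,b,135,T)[:,:2]
            d=c.reshape(-1,2).astype(float); Q=plane(s,d,135,T)[:,:2]-[608.5,-220]
            dx=Q@[.9926,-.1217]; dy=Q@[.1217,.9926]
            if abs(dx.mean())<40 and abs(dy.mean())<90: out.append(np.round([dy.min(),dy.max(),dx.min(),dx.max(),np.median(dy)],1).tolist())
    return sorted(out)
for s,T in((s8,T8),(s9,T9)): print(*faces(s,T),sep="\n"); print()
```

```text
[-74.2, -32.7, -43.2, 44.9, -53.3]
[-22.8, 21.0, -39.2, 49.0, -0.5]
[33.6, 75.2, -44.1, 45.0, 54.2]

[-74.4, -32.6, -43.3, 45.6, -53.5]
[-20.3, 21.2, -39.3, 49.1, 0.0]
[33.6, 74.9, -44.1, 45.3, 53.8]
```

```bash
python3 -c "
from plant import robot
print(robot.finish_job())"
```

```text
the job is handed in; nothing more can be done
None
```

The bar case was tipped about 22°, lifted out and stood in the tray's empty bay, and the job was handed in at about 19 s. My last check put it level with its neighbours, about 5 mm from the bay centre (limit 10 mm). No verdict came back, and I viewed 11 pictures, one over the limit of 10.

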